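# Tip the white carton over the rack's lip and set it on the scale

## Task

Take the white carton out of the green pick rack: lift its front edge so that it tips back and clears the front lip while its rear end is still under the upper tier, then draw it out. Set it down flat, without dropping it, in the middle of the scale's steel plate and let go. Leave the blue case in its bay and do not disturb the padlock or the glue bottle.

Things in the scene. Friction and masses are not known exactly. Their poses are not given: they have to be found in the camera images.
- rack: Fixed green metal pick rack, 128 deep x 256 wide x 155 high mm. Origin on the bench under its centre; x points to its rear, y left, z up. One floor (top at z = 50 mm) serves two bays, centred at y = +58 and -58 mm, with no wall between. End walls' inner faces at y = +-124 mm (72 mm high ahead of x = 10, 155 behind); back wall's inner face at x = 62 mm.
- lip_top (a point): Middle of the top of the rack's front lip, 72 mm above the bench and 22 mm above the rack floor; axes as the rack's. The lip is 4 mm thick (rack x = -62 to -58 mm) and runs across the whole front, which faces roughly to the robot's left, towards the scale.
- tier_edge (a point): Middle of the lower front edge of the rack's upper tier, 57 mm above the floor, at rack x = 10 mm. The tier covers all behind it; its upright front face rises 46 mm from here, with two lock cylinders behind it (to 160 mm above the bench). Ahead of it the bays are open above. A gripper leaning back to the open front by 35 to 45 degrees at the grasp clears it while the carton is tipped.
- white_carton: White closed carton (the one to move), a rigid box 86 long (own y) x 56 wide (x) x 40 high (z) mm, 0.10 to 0.21 kg. Origin at the centre of its underside. Starts flat on the rack floor in either bay, its +y end at the rack's open front, its rear 25 to 45 mm under the tier: too little room to lift it straight over the lip. Grip it across its width near the front.
- front_edge (a point): Middle of the white carton's front lower edge, 43 mm along +y from its origin.
- rear_edge (a point): Middle of the white carton's rear lower edge, 43 mm along -y from its origin.
- blue_case: Small blue plastic case with a snap lid, 61 x 45 x 31 mm, loose in the other bay of the rack, lengthwise from front to rear; origin at the centre of its underside. To be left there.
- scale: Fixed grey bench counting scale, about 212 deep x 160 wide x 45 high mm; its keys and dark display are at its -x end. Origin on the bench below it; x runs from the display end to the plate.
- plate (a point): Centre of the top of the scale's flat square steel plate, 160 x 160 mm, 45 mm above the bench; axes as the scale's. The plate does not move.
- padlock: Big brass padlock lying flat on the bench in front of the rack, 67 x 44 x 15 mm, origin at the centre of its underside.
- glue: White glue bottle standing upright, 42 mm across, 168 mm high; origin at the centre of the underside.
There are look-alikes about, which are no part of the job. What is shaped like the white_carton but black or purple is not meant.

How it is judged:
By the outcome, as a careful person would: the job done as asked, in the order asked, and still so for the second after the job is handed in, with the robot touching nothing.
It also fails if it takes over 43 s, if anything falls off the work surface, if the arm or the gripper's body presses on something with over 40 N, if the wrist force passes 120 N, or if a joint passes its speed limit or range.

## Robot

A 7-joint arm with a two-finger parallel gripper is mounted at the origin on a cart in front of the work surface, level with it; the furniture and walls round the work are solid. World frame = base frame: x ahead of the robot, y to its left, z up, the work surface at z = 0. Lengths are in m, angles in rad, forces in N, time in s.
With the tool pointing down it reaches from about 0.4 to 0.85 m from the base axis. Payload 10.4 kg.
Tool frame: the origin (TCP) lies between the finger pads; the fingertips stand 14 mm ahead of it and the grasp point (between the pads) lies 5 mm behind it (r.finger_overhang is the z of the fingertips in the tool frame, in m); z points along the fingers, y is the line along which they close (so a half turn about z gives the same grasp; the last joint's range is limited). The gripper opens to 87 mm and grips with 3 to 60 N. Pads are 19 mm wide; open, the fingers measure 117 mm over their backs; the gripper's body (75 mm by 190 mm) begins 51 mm behind the grasp point.
Start: joints at [1.138, 0.332, -0.065, 1.46, 0.022, 1.35, -0.088], TCP at [0.249, -0.573, 0.237] pointing down, gripper open.
Joint ranges: [-2.6, 2.6], [-0.5, 2.12], [-1.47, 1.34], [0.16, 2.42], [-1.27, 4.41], [0.06, 2.06], [-2.6, 2.6]. Speed limits (rad/s): [2.22, 2.22, 2.79, 2.79, 3.14, 3.14, 3.14].

## Interface

Orientations are given as a unit quaternion [x, y, z, w].
In Python, from bench import r, optics gives the robot as it stands.
- The arm moves only by the shell command python3 -m pendant 'ROWS' [FORCE]. ROWS is JSON, a list of rows, each a list of 7 numbers: the closure, from -1 (fully open) to 1 (shut), then the shift along the tool's x, y, z scaled (see below), then the turn, a rotation vector about the tool's x, y, z scaled (see below). In form: [[grip, x, y, z, rx, ry, rz], ...]. A call has 1 to 8 rows; each row is the pose to reach, as a shift and turn from the pose commanded when the call began, along the tool's axes at that moment; what a row does not reach only later rows make up. The controller multiplies each number of a shift by 0.3 m and each number of a turn by 120 degrees. A row lasts 1/8 s, in which the tool goes at most 62.5 mm and 10.7 degrees, less where a joint would pass 70% of its speed; a pose out of reach is approached as far as the arm can. A call with a number of a shift or a turn outside -1 to 1 is refused whole. A call with a gripper value outside its range is refused whole. The fingers move at their own pace and stop on an object; FORCE is the grip in N (left out, the last holds). Time passes only in rows, so rows that repeat a pose let the fingers close. It gives the time, the measured TCP pose, the force, the opening and the grip force at its end, in the units of the state.
- r.read_state(): the state, without advancing time (a new reading comes with each control period).
- optics.camera(name): name is "scene" or "top" or "wrist"; returns a dict with "pixels" (400x640x3 uint8, red, green, blue), "vfov" (degrees; the focal length in pixels is half the picture's height over the tangent of half this angle, whatever the lens; pixels are square), "cx", "cy" (the principal point, pixels), "rvec" (rotation vector, rad) and "tvec" (3), from world to camera coordinates, as OpenCV has them. Camera axes: x right, y down, z forward; pixel columns grow to the right and rows downward; lengths in m; the calibration is good to about 2 mm. A picture is of the moment at which its call begins. There is no depth.
- r.close_job(): hands the job in; it is judged then, once.
The state is a dict: "time": time; "joint_positions": joint angles; "joint_vel": joint speeds; "joint_torque": joint torques, N m; "ee_pos": TCP position; "eef_rot": TCP orientation; "ft_force": force on the tool from outside, world axes, zero at the start; "torque": the same for the moment, N m; "width": finger opening in m; "grip_force": force on a finger pad.
Only numpy, scipy, OpenCV 4.12 (cv2) and the standard library are available. Lean on these libraries where they do the work, as an engineer would, in place of code of your own. Each camera call takes 0.05 s, during which the arm holds its last target. There are 200 camera calls.

## Working session

There is one attempt and no reset: what is moved stays moved. The work goes in short steps, Python scripts to look and compute and a shell command to move; the robot and the scene stay as the last step left them, time stands still between calls to the robot, and variables do not carry over. Pictures are saved under pics/ and viewed, at most 11 in all, crops included, and the job is handed in when it is done.

```bash
ls; mkdir -p pics; python3 - <<'E'
from bench import r,optics
import cv2
s=r.read_state(); print(s)
for n in ["scene","top"]:
    c=optics.camera(n); print(n,c["vfov"],c["cx"],c["cy"],c["rvec"],c["tvec"])
    cv2.imwrite(f"pics/{n}0.png",c["pixels"][:,:,::-1])
E
```

```text
pics
{'time': 0.0, 'joint_positions': array([ 1.13838986,  0.33287654, -0.0647154 ,  1.46098569,  0.02162126,
        1.34987588, -0.08851452]), 'joint_vel': array([-0.00033166, -0.00099591,  0.00086473, -0.00058569,  0.00108589,
        0.00107707,  0.00138862]), 'joint_torque': array([ 5.12254303e-05, -6.23249888e+01,  2.45352031e-02, -3.89891553e+01,
       -6.12494652e-02,  3.98023822e-02,  1.11802201e-04]), 'ee_pos': array([ 0.24886536, -0.57290158,  0.23572986]), 'eef_rot': array([ 9.79077712e-01,  2.03485404e-01, -1.88110431e-04, -6.99668664e-04]), 'ft_force': array([ 0.15629197, -0.50046747,  0.25349775]), 'torque': array([-0.02588907, -0.01921765, -0.0255212 ]), 'grip_force': 0.0, 'width': 0.08732190210363332}
scene 46.26264615759624 320.0336380799303 196.35448259760923 [ 0.887979   -2.606683    0.95729471] [0.45106182 0.26659196 1.00715405]
top 53.4022589548335 316.008229618581 198.31279937977263 [ 2.23039881 -1.97958648  0.19831568] [0.01084099 0.54206532 1.06712641]
```

View pics/scene0.png

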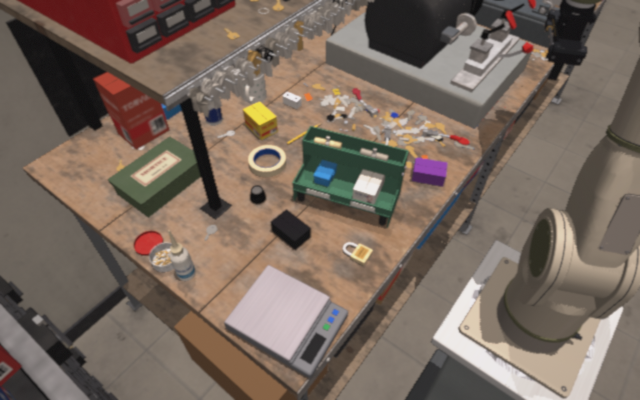

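View pics/top0.png

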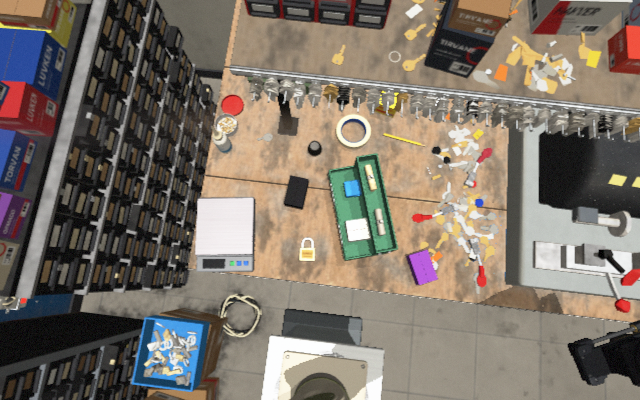

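The top view shows the rack at about (363,207), the white carton in the near bay at (357,230), the blue case at (351,188), the padlock at (308,250), the scale plate at (226,226) and the glue bottle at (223,140). I'll enlarge these next.

```bash
python3 - <<'E'
import cv2
a=cv2.imread("pics/top0.png")[145:275,190:410]; b=cv2.imread("pics/scene0.png")[120:230,280:420]
c=cv2.resize(a[:,130:],None,fx=6,fy=6,interpolation=cv2.INTER_CUBIC)[:600]
import numpy as np
# left: rack top (x from 320, y from 145, x4) ; right: scene (280,120,x4)
l=cv2.resize(cv2.imread("pics/top0.png")[145:270,320:405],None,fx=4.6,fy=4.6,interpolation=cv2.INTER_CUBIC)
cv2.imwrite("pics/c1.png",l)
cv2.imwrite("pics/c2.png",cv2.resize(b,None,fx=5,fy=5,interpolation=cv2.INTER_CUBIC))
cv2.imwrite("pics/c3.png",cv2.resize(cv2.imread("pics/top0.png")[120:275,190:330],None,fx=3.8,fy=3.8,interpolation=cv2.INTER_CUBIC))
E
```

```text
(no output)
```

View pics/c1.png

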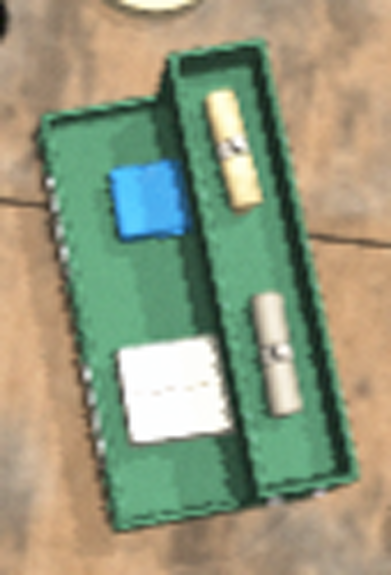

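View pics/c2.png

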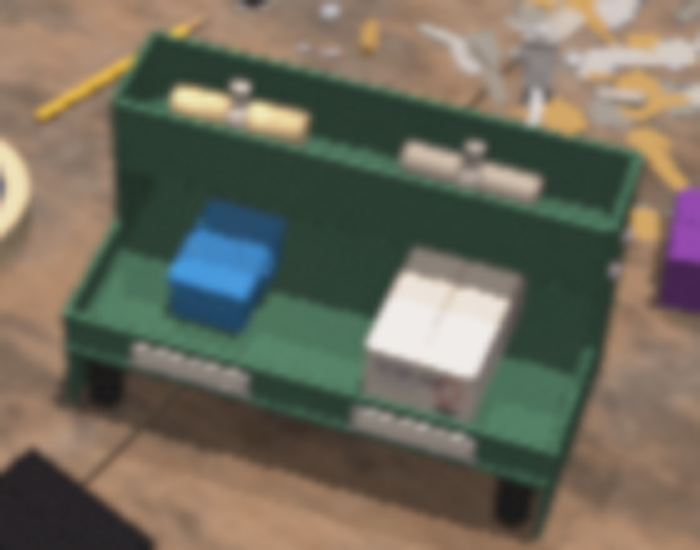

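View pics/c3.png

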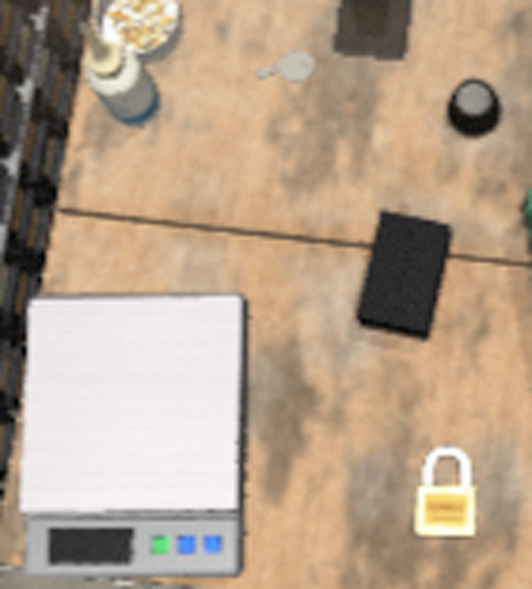

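The crops give these corners:
- **Rack, c1:** lip corners at (41,118) and (115,527); tier front-top corners at (172,57) and (250,505); rear-top corners at (263,42) and (355,478).
- **Carton, c1:** top front corners at (116,348) and (130,444).
- **Carton, c2 (scene):** top front corners at (367,345) and (478,372).
- **Scale plate, c3:** corners at (30,298), (243,295), (240,513) and (22,512).

```bash
cat > h.py <<'E'
import numpy as np,cv2
from scipy.spatial.transform import Rotation as R
CAL={"scene":(46.26264615759624,320.0336,196.3545,[0.887979,-2.606683,0.95729471],[0.45106182,0.26659196,1.00715405]),
"top":(53.4022589548335,316.0082,198.3128,[2.23039881,-1.97958648,0.19831568],[0.01084099,0.54206532,1.06712641])}
def cam(n):
    v,cx,cy,rv,t=CAL[n]; f=200/np.tan(np.radians(v/2)); return f,cx,cy,R.from_rotvec(rv).as_matrix(),np.array(t)
def proj(n,P):
    f,cx,cy,M,t=cam(n); q=np.atleast_2d(P)@M.T+t; return np.c_[f*q[:,0]/q[:,2]+cx,f*q[:,1]/q[:,2]+cy]
def back(n,uv,z):
    f,cx,cy,M,t=cam(n); uv=np.atleast_2d(uv); d=np.c_[(uv[:,0]-cx)/f,(uv[:,1]-cy)/f,np.ones(len(uv))]@M; o=-M.T@t
    return o+d*((z-o[2])/d[:,2])[:,None]
def crop(p,o,s): return (np.array(p,float)+.5)/s-.5+np.array(o)
E
python3 - <<'E'
from h import *
from scipy.optimize import least_squares as ls
np.set_printoptions(precision=4,suppress=True)
for n in CAL: f,cx,cy,M,t=cam(n); print(n,-M.T@t)
c1=lambda p:crop(p,(320,145),4.6); c2=lambda p:crop(p,(280,120),5); c3=lambda p:crop(p,(190,120),3.8)
top=c1([(41,118),(115,527),(263,42),(355,478)])
print("lip",back("top",top[:2],.072)," rear",back("top",top[2:],.155))
X=np.array([[-.062,.128,.072],[-.062,-.128,.072],[.064,.128,.155],[.064,-.128,.155]])
sc=c2([(68,315),(553,468)])
print("lip scene",back("scene",sc,.072))
def tf(p,X): 
    c,s=np.cos(p[2]),np.sin(p[2]); return np.c_[p[0]+c*X[:,0]-s*X[:,1],p[1]+s*X[:,0]+c*X[:,1],X[:,2]]
s=ls(lambda p:np.r_[(proj("top",tf(p,X))-top).ravel(),(proj("scene",tf(p,X[:2]))-sc).ravel()],[.5,0,-1.5]); s=s if s.cost<100 else ls(lambda p:(proj("top",tf(p,X))-top).ravel(),[.5,0,-1.7])
p=s.x; print("rack",p,np.degrees(p[2]),s.fun)
a=back("top",c1([(116,348),(130,444),(212,335),(232,430)]),.09);b=back("scene",c2([(367,345),(478,372)]),.09)
print("carton",a,b,np.linalg.norm(a[0]-a[1]),np.linalg.norm(b[0]-b[1]))
c,sn=np.cos(p[2]),np.sin(p[2]);Ri=np.array([[c,sn],[-sn,c]])
print("in rack",(a[:,:2]-p[:2])@Ri.T,(b[:,:2]-p[:2])@Ri.T)
bl=back("top",c1([(110,168),(122,240)]),.081);print("blue",(bl[:,:2]-p[:2])@Ri.T)
pl=back("top",c3([(30,298),(243,295),(240,513),(22,512)]),.045);print("plate",pl,pl.mean(0),[np.linalg.norm(pl[i]-pl[i-1]) for i in range(4)])
print("padlock",back("top",c3([(445,515),(447,448)]),.01),"black",back("top",c3([(380,212),(450,228),(428,338),(360,322)]),.04))
print("glue",back("top",c3([(137,108)]),.0),back("top",c3([(98,40)]),.168))
E
```

```text
scene [0.0799 0.6298 0.9412]
top [0.3133 0.0457 1.1543]
lip [[ 0.6178  0.0492  0.072 ]
 [ 0.3765 -0.0217  0.072 ]]  rear [[ 0.6541 -0.0717  0.155 ]
 [ 0.4133 -0.1433  0.155 ]]
lip scene [[ 0.6148  0.0513  0.072 ]
 [ 0.3706 -0.0135  0.072 ]]
rack [ 0.5138 -0.0446 -1.2873] -73.75671278123102 [-0.4533 -0.5856 -0.419   1.0304 -0.5452 -0.253  -0.6997  1.7252 -1.2316
 -0.9684  0.5738 -2.5547]
carton [[ 0.479  -0.0103  0.09  ]
 [ 0.4239 -0.0243  0.09  ]
 [ 0.4933 -0.0655  0.09  ]
 [ 0.4391 -0.0824  0.09  ]] [[ 0.4764 -0.0098  0.09  ]
 [ 0.4243 -0.0281  0.09  ]] 0.05678027205384432 0.05519931834443993
in rack [[-0.0427 -0.0239]
 [-0.0447 -0.0806]
 [ 0.0144 -0.0255]
 [ 0.0153 -0.0823]] [[-0.0439 -0.0262]
 [-0.0409 -0.0813]]
blue [[-0.0259  0.086 ]
 [-0.0267  0.041 ]]
plate [[0.4997 0.4108 0.045 ]
 [0.5209 0.2525 0.045 ]
 [0.3602 0.2302 0.045 ]
 [0.342  0.3882 0.045 ]] [0.4307 0.3204 0.045 ] [np.float64(0.15930052310972304), np.float64(0.15977323725807233), np.float64(0.1622499371123425), np.float64(0.15898517114382985)]
padlock [[0.3785 0.0829 0.01  ]
 [0.4287 0.0876 0.01  ]] black [[0.5981 0.1594 0.04  ]
 [0.592  0.1049 0.04  ]
 [0.5058 0.1108 0.04  ]
 [0.5118 0.163  0.04  ]]
glue [[0.6706 0.3682 0.    ]] [[0.6641 0.3561 0.168 ]]
```

```bash
cat >> h.py <<'E'
np.set_printoptions(precision=4,suppress=True)
def pose(g,lean,yaw=14.8):
    """TCP pos, R for grasp point g; tool y at heading yaw deg, leaning back to the open front by lean deg"""
    a,l=np.radians(yaw),np.radians(lean)
    y=np.array([np.cos(a),np.sin(a),0]); u=np.array([np.sin(a),-np.cos(a),0])
    z=np.sin(l)*u-np.cos(l)*np.array([0,0,1]); x=np.cross(y,z)
    return np.array(g)+.005*z, np.c_[x,y,z]
def row(p0,R0,p1,R1):
    return np.r_[R0.T@(p1-p0)/.3, R.from_matrix(R0.T@R1).as_rotvec()/np.radians(120)]
def cur():
    from bench import r
    s=r.read_state(); return s["ee_pos"],R.from_quat(s["eef_rot"]).as_matrix(),s
G=np.array([.455,-.0325,.076]); U=np.array([np.sin(np.radians(14.8)),-np.cos(np.radians(14.8)),0])
E
python3 - <<'E'
from h import *
p,M,s=cur()
for q,l,y in [((.30,-.35,.34),0,-20),((.40,-.05,.34),0,14.8)]:
    P,N=pose(q,l,y);print(row(p,M,P,N))
pr=pose(G,43); P=pr[0]-.12*pr[1][:,2]; print(P,row(p,M,P,pr[1]))
E
```

```text
[ 0.4524 -0.6142 -0.3298 -0.0006 -0.0002 -0.3876]
[ 1.1566 -1.3985 -0.3288 -0.0005 -0.0004 -0.6776]
[0.435  0.0433 0.1601] [ 1.3874 -1.6367  0.2545 -0.2539 -0.2954 -0.6431]
```

```bash
python3 -m pendant '[[-1,0,0,-0.2,0,0,0],[-1,0.15,-0.2,-0.33,0,0,-0.09],[-1,0.3,-0.4,-0.33,0,0,-0.18],[-1,0.38,-0.52,-0.33,0,0,-0.26],[-1,0.45,-0.61,-0.33,0,0,-0.34],[-1,0.45,-0.61,-0.33,0,0,-0.39],[-1,0.45,-0.61,-0.33,0,0,-0.39]]'; python3 - <<'E'
from h import *
p,M,s=cur(); print(s["joint_positions"])
P,N=pose((.41,0.0,.34),0,14.8);print(row(p,M,P,N))
P,N=pose((.42,0.08,.34),20);print(row(p,M,P,N))
E
```

```text
time: 0.98
ee_pos: [0.2999, -0.3514, 0.3355]
eef_rot: [0.818, 0.575, -0.0, 0.0]
ft_force: [0.5, -0.5, 0.0]
width: 0.0876
grip_force: 0.0
[ 1.0218 -0.0539 -0.2438  1.6906 -0.0127  1.5032  0.4347]
[ 1.2265 -0.05    0.0013 -0.0001  0.0002 -0.2878]
[ 1.4841 -0.1054  0.0002 -0.0503 -0.1614 -0.2848]
```

```bash
python3 -m pendant '[[-1,0.2,-0.01,0,0,0,-0.05],[-1,0.4,-0.02,0,0,0,-0.13],[-1,0.6,-0.03,0,0,0,-0.2],[-1,0.8,-0.04,0,0,0,-0.27],[-1,0.98,-0.05,0,0,0,-0.29],[-1,0.98,-0.05,0,0,0,-0.29]]'; python3 - <<'E'
from h import *
p,M,s=cur(); print(s["joint_positions"])
pr=pose(G,43); P=pr[0]-.12*pr[1][:,2];print(row(p,M,P,pr[1]), row(p,M,P+[0,0.02,.12],pr[1]))
E
```

```text
time: 1.72
ee_pos: [0.3859, -0.0666, 0.3357]
eef_rot: [0.607, 0.795, 0.0, 0.0]
ft_force: [-1.3, -0.5, 0.1]
width: 0.0869
grip_force: 0.0
[ 0.747  -0.2289 -0.5664  1.815  -0.1223  1.5206  0.4651]
[ 0.3105  0.254   0.5855  0.0017 -0.3583  0.0037] [ 0.3748  0.2717  0.1855  0.0017 -0.3583  0.0037]
```

```bash
python3 -m pendant '[[-1,0.2,0.1,0.05,0,-0.09,0],[-1,0.37,0.2,0.15,0,-0.18,0],[-1,0.37,0.25,0.19,0,-0.27,0],[-1,0.37,0.27,0.19,0,-0.358,0],[-1,0.37,0.27,0.19,0,-0.358,0],[-1,0.37,0.27,0.19,0,-0.358,0]]'; python3 - <<'E'
from h import *
p,M,s=cur(); print(s["joint_positions"])
pr=pose(G,43); P=pr[0]-.12*pr[1][:,2];print(M,pr[1],row(p,M,P,pr[1]))
E
```

```text
time: 2.48
ee_pos: [0.4341, 0.0592, 0.2765]
eef_rot: [0.565, 0.74, -0.223, 0.289]
ft_force: [0.1, 0.5, -0.4]
width: 0.0873
grip_force: 0.0
[ 0.5002  0.21   -1.3301  1.8773  0.7993  1.7003 -0.7018]
[[-0.1942  0.9652  0.1754]
 [ 0.7078  0.2616 -0.6562]
 [-0.6792 -0.0033 -0.7339]] [[-0.1868  0.9668  0.1742]
 [ 0.7071  0.2554 -0.6594]
 [-0.682   0.     -0.7314]] [ 0.2255 -0.0099  0.3202  0.0009 -0.0018  0.0033]
```

```bash
python3 -m pendant '[[-1,0.1,0,0.14,0,0,0],[-1,0.2,-0.01,0.29,0,0,0],[-1,0.225,-0.01,0.32,0,0,0.003],[-1,0.225,-0.01,0.32,0,0,0.003]]'; python3 - <<'E'
from h import *
from bench import optics
p,M,s=cur(); print(s["joint_positions"])
pr=pose(G,43); print(p,row(p,M,*pr))
im=[cv2.resize(optics.camera(n)["pixels"][:,:,::-1],(400,250)) if 0 else optics.camera(n)["pixels"][:,:,::-1] for n in("wrist","scene")]
sc=cv2.resize(im[1][100:260,230:486],(640,400),interpolation=cv2.INTER_CUBIC)
cv2.imwrite("pics/pre.png",cv2.resize(np.vstack([im[0],sc]),(480,600)))
E
```

```text
time: 2.98
ee_pos: [0.436, 0.0418, 0.1633]
eef_rot: [0.569, 0.736, -0.222, 0.291]
ft_force: [0.5, 0.4, -0.1]
width: 0.0869
grip_force: 0.0
[ 0.382   0.393  -1.2215  2.0178  0.9355  1.6047 -0.9287]
[0.436  0.0418 0.1633] [ 0.0109 -0.0029  0.4036  0.0009 -0.0007 -0.0022]
```

View pics/pre.png

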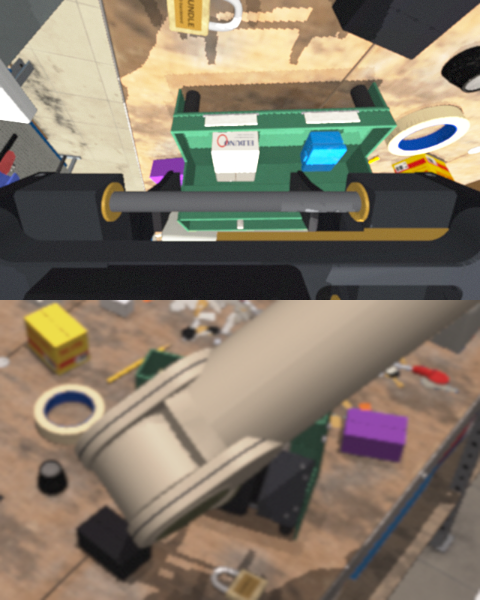

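The wrist picture shows the carton at about column 236, midway between the fingers (columns 163 and 303). The padlock and blue case are clear of the gripper, so I'll go down.

```bash
python3 -m pendant '[[-1,0.01,0,0.1,0,0,0],[-1,0.01,0,0.2,0,0,0],[-1,0.01,0,0.3,0,0,0],[-1,0.01,0,0.36,0,0,0],[-1,0.01,0,0.4,0,0,0],[-1,0.01,0,0.4,0,0,0]]'; python3 - <<'E'
from h import *
p,M,s=cur(); print(s["joint_positions"],row(p,M,*pose(G,43)))
E
```

```text
time: 3.82
ee_pos: [0.4565, -0.0347, 0.0726]
eef_rot: [0.569, 0.737, -0.222, 0.291]
ft_force: [-0.2, -0.1, 1.0]
width: 0.0869
grip_force: 0.0
[ 0.4318  0.5118 -1.0859  2.123   1.1298  1.4491 -0.9894] [-0.0014 -0.003   0.0027  0.0015 -0.0003 -0.0016]
```

```bash
python3 -m pendant '[[0.3,0,0,0,0,0,0],[0.5,0,0,0,0,0,0],[1,0,0,0,0,0,0],[1,0,0,0,0,0,0],[1,0,0,0,0,0,0],[1,0,0,0,0,0,0],[1,0,0,0,0,0,0],[1,0,0,0,0,0,0]]' 35; python3 - <<'E'
from h import *
p,M,s=cur(); print(s["joint_positions"],s["ft_force"])
# tip about the rear edge (86 mm behind front, floor .05), steps
rear=np.array([.4512,-.018,.05])+.086*U
ax=pose(G,0)[1][:,1]   # y_tool
for th in (5,10,15,19):
    for sg in (1,):
        Q=R.from_rotvec(-sg*np.radians(th)*ax).as_matrix()
        P=rear+Q@(p-rear); print(th,P,row(p,M,P,Q@M))
P0=P
for d,h in((.025,.003),(.05,.016),(.075,.03),(.11,.06)): print(d,h,row(p,M,P0-d*U+[0,0,h],Q@M))
E
```

```text
time: 4.82
ee_pos: [0.4564, -0.0345, 0.0725]
eef_rot: [0.568, 0.737, -0.222, 0.291]
ft_force: [-0.9, 1.9, 4.1]
width: 0.0555
grip_force: 35.0
[ 0.4314  0.5119 -1.0861  2.1234  1.1301  1.449  -0.9897] [-0.945   1.8967  4.0588]
5 [ 0.456  -0.0329  0.0665] [ 0.0179 -0.0001  0.0109 -0.0001 -0.0417 -0.0002]
10 [ 0.4557 -0.0317  0.0603] [ 0.0349 -0.0002  0.0234 -0.0002 -0.0833 -0.0003]
15 [ 0.4555 -0.0311  0.054 ] [ 0.0507 -0.0003  0.0373 -0.0003 -0.125  -0.0005]
19 [ 0.4555 -0.031   0.0489] [ 0.0624 -0.0003  0.0494 -0.0004 -0.1583 -0.0006]
0.025 0.003 [ 0.1165 -0.0003 -0.0147 -0.0004 -0.1583 -0.0006]
0.05 0.016 [ 0.148  -0.     -0.1032 -0.0004 -0.1583 -0.0006]
0.075 0.03 [ 0.1771  0.0002 -0.1942 -0.0004 -0.1583 -0.0006]
0.11 0.06 [ 0.1944  0.0007 -0.3469 -0.0004 -0.1583 -0.0006]
```

```bash
python3 - <<'E'
from h import *
p,M,s=cur()
rear=np.array([.4512,-.018,.05])+.086*U
ax=pose(G,0)[1][:,1]
for th in (5,10,15,19):
    Q=R.from_rotvec(np.radians(th)*ax).as_matrix()
    P=rear+Q@(p-rear)+[0,0,.001*th/19]; print(th,P,row(p,M,P,Q@M))
P0=P
for d,h in((.025,.003),(.05,.016),(.075,.03),(.11,.06)): print(d,h,row(p,M,P0-d*U+[0,0,h],Q@M))
E
```

```text
5 [ 0.457  -0.0367  0.0787] [-0.0194  0.0001 -0.01    0.0001  0.0417  0.0002]
10 [ 0.4577 -0.0393  0.0846] [-0.0396  0.0002 -0.0183  0.0002  0.0833  0.0003]
15 [ 0.4585 -0.0424  0.0903] [-0.0604  0.0003 -0.0248  0.0003  0.125   0.0005]
19 [ 0.4593 -0.0452  0.0947] [-0.0773  0.0003 -0.0288  0.0004  0.1583  0.0006]
0.025 0.003 [-0.0231  0.0004 -0.0929  0.0004  0.1583  0.0006]
0.05 0.016 [ 0.0083  0.0006 -0.1814  0.0004  0.1583  0.0006]
0.075 0.03 [ 0.0375  0.0009 -0.2724  0.0004  0.1583  0.0006]
0.11 0.06 [ 0.0547  0.0014 -0.4251  0.0004  0.1583  0.0006]
```

Tip in small rows.

```bash
python3 -m pendant '[[1,-0.01,0,-0.005,0,0.021,0],[1,-0.019,0,-0.01,0,0.042,0],[1,-0.0396,0,-0.0183,0,0.083,0],[1,-0.06,0,-0.025,0,0.125,0],[1,-0.077,0,-0.029,0,0.158,0],[1,-0.077,0,-0.029,0,0.158,0],[1,-0.077,0,-0.029,0,0.158,0]]'; python3 - <<'E'
from h import *
from bench import optics
p,M,s=cur(); print(s["joint_positions"],s["ft_force"],np.degrees(np.arccos(-M[2,2])))
for d,h in((.012,.001),(.025,.003),(.05,.016),(.075,.03),(.11,.06)): print(d,h,row(p,M,p-d*U+[0,0,h],M))
im=[optics.camera(n)["pixels"][:,:,::-1] for n in("wrist","top")]
sc=cv2.resize(im[1][130:280,290:450],(640,600),interpolation=cv2.INTER_CUBIC)
cv2.imwrite("pics/tip.png",cv2.resize(np.vstack([im[0],sc]),(384,600)))
E
```

```text
time: 5.7
ee_pos: [0.4586, -0.0453, 0.0941]
eef_rot: [0.597, 0.775, -0.126, 0.166]
ft_force: [-0.2, 0.0, -0.9]
width: 0.0557
grip_force: 35.0
[ 0.8783  0.3551 -1.2935  2.09    0.8353  1.1829 -0.575 ] [-0.1633  0.0466 -0.9427] 24.07174549515837
0.012 0.001 [ 0.0352  0.     -0.0194  0.      0.      0.    ]
0.025 0.003 [ 0.072   0.0001 -0.0431  0.      0.      0.    ]
0.05 0.016 [ 0.1304  0.0002 -0.1167  0.      0.      0.    ]
0.075 0.03 [ 0.1875  0.0004 -0.1933  0.      0.      0.    ]
0.11 0.06 [ 0.2532  0.0008 -0.3322  0.      0.      0.    ]
```

View pics/tip.png

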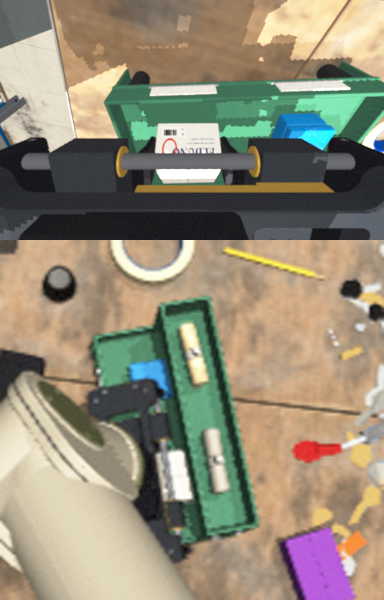

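The carton is tipped about 19°: its front face shows above the lip in the wrist view at about (187,140), and the gripper is clear of the tier in the top view. Now I'll draw it out.

```bash
python3 -m pendant '[[1,0.018,0,-0.01,0,0,0],[1,0.036,0,-0.02,0,0,0],[1,0.072,0,-0.043,0,0,0],[1,0.1,0,-0.08,0,0,0],[1,0.13,0,-0.12,0,0,0],[1,0.187,0,-0.195,0,0,0],[1,0.253,0,-0.332,0,0,0],[1,0.253,0,-0.332,0,0,0]]'; python3 - <<'E'
from h import *
p,M,s=cur(); print(s["joint_positions"],s["ft_force"])
for lean in(24,43):
  P,N=pose(p,lean); 
  for q in ((.45,.09,.24),(.44,.2,.25)): print(lean,row(p,M,np.array(q),N))
E
```

```text
time: 6.8
ee_pos: [0.4313, 0.0644, 0.1569]
eef_rot: [0.596, 0.776, -0.123, 0.168]
ft_force: [1.0, -0.5, -1.5]
width: 0.0557
grip_force: 35.0
[ 0.7482  0.2562 -1.4044  2.0117  0.6603  1.3309 -0.6528] [ 0.9907 -0.5037 -1.5278]
24 [-0.0519  0.0848 -0.2794  0.0045  0.0001  0.0004]
24 [ 0.2661  0.1482 -0.457   0.0045  0.0001  0.0004]
43 [-0.0519  0.0848 -0.2794  0.0045 -0.1583 -0.0003]
43 [ 0.2661  0.1482 -0.457   0.0045 -0.1583 -0.0003]
```

```bash
python3 -m pendant '[[1,0.02,0.03,-0.12,0,0,0],[1,0.06,0.06,-0.24,0,-0.03,0],[1,0.1,0.09,-0.36,0.002,-0.08,0],[1,0.18,0.12,-0.42,0.004,-0.13,0],[1,0.266,0.148,-0.457,0.0045,-0.158,0],[1,0.266,0.148,-0.457,0.0045,-0.158,0]]'; python3 - <<'E'
from h import *
from bench import optics
p,M,s=cur(); print(s["joint_positions"],s["ft_force"],np.degrees(np.arccos(-M[2,2])))
for q,y in (((.425,.3455,.16),14.8),((.43,.3455,.16),8.2)): print(row(p,M,np.array(q),pose(p,43,y)[1]))
im=[optics.camera(n)["pixels"][:,:,::-1] for n in("top","scene")]
cv2.imwrite("pics/mid.png",cv2.resize(np.vstack([im[0],im[1]]),(480,600)))
E
```

```text
time: 7.55
ee_pos: [0.4386, 0.201, 0.2459]
eef_rot: [0.565, 0.739, -0.225, 0.288]
ft_force: [0.2, 0.0, -1.1]
width: 0.0555
grip_force: 35.0
[-0.0232  0.5286 -1.1553  1.671   0.8895  1.9237 -1.0021] [ 0.1701  0.0275 -1.0672] 42.93092265505611
[ 0.5438  0.0831 -0.1157 -0.0012 -0.0006  0.0036]
[ 0.5406  0.0992 -0.1129  0.0363 -0.0004  0.0438]
```

View pics/mid.png

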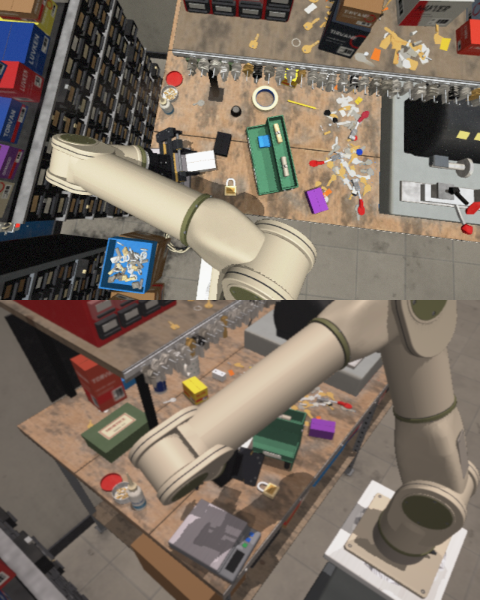

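The picture shows the carton level above the bench, between the rack and the scale. The wrist hangs out to the left over the floor. Before going further left I'll check how far away the cabinet is.

```bash
python3 - <<'E'
from h import *
for uv in ((5,285),(50,335),(100,390)):
    for z in (.5,.2,0,-.3,-.6,-.8): 
        P=back("scene",[uv],z); print(uv,P[0],proj("top",P)[0])
A=np.array
for uv in ((60,205),(93,215)): print("top wrist",[back("top",[uv],z)[0] for z in(.3,.4)])
import cv2
im=cv2.imread("pics/scene0.png")[230:400,0:200]; t=cv2.imread("pics/top0.png")[60:320,0:240]
cv2.imwrite("pics/cab.png",np.hstack([cv2.resize(im,(440,374)),cv2.resize(t,(345,374))]))
E
```

```text
(5, 285) [0.5012 0.637  0.5   ] [ -6.698  129.6188]
(5, 285) [0.7877 0.6418 0.2   ] [113.1235  69.3875]
(5, 285) [0.9787 0.6451 0.    ] [156.4596  47.6035]
(5, 285) [ 1.2652  0.6499 -0.3   ] [198.1299  26.6569]
(5, 285) [ 1.5517  0.6548 -0.6   ] [225.0316  13.1341]
(5, 285) [ 1.7427  0.6581 -0.8   ] [238.2287   6.5002]
(50, 335) [0.4122 0.6391 0.5   ] [-22.6082 178.58  ]
(50, 335) [0.6382 0.6454 0.2   ] [ 98.8265 122.4087]
(50, 335) [0.7888 0.6496 0.    ] [142.9275 102.0091]
(50, 335) [ 1.0148  0.656  -0.3   ] [185.4246  82.3515]
(50, 335) [ 1.2408  0.6623 -0.6   ] [212.9077  69.6388]
(50, 335) [ 1.3915  0.6665 -0.8   ] [226.4038  63.396 ]
(100, 390) [0.3278 0.6408 0.5   ] [-38.3092 227.4378]
(100, 390) [0.4965 0.6483 0.2   ] [ 84.6703 175.639 ]
(100, 390) [0.6089 0.6533 0.    ] [129.5172 156.7495]
(100, 390) [ 0.7775  0.6608 -0.3   ] [172.8267 138.5076]
(100, 390) [ 0.9461  0.6683 -0.6   ] [200.8843 126.6898]
(100, 390) [ 1.0585  0.6734 -0.8   ] [214.6766 120.8805]
top wrist [array([0.4059, 0.6233, 0.3   ]), array([0.395 , 0.5557, 0.4   ])]
top wrist [array([0.3927, 0.5463, 0.3   ]), array([0.3834, 0.4877, 0.4   ])]
```

View pics/cab.png

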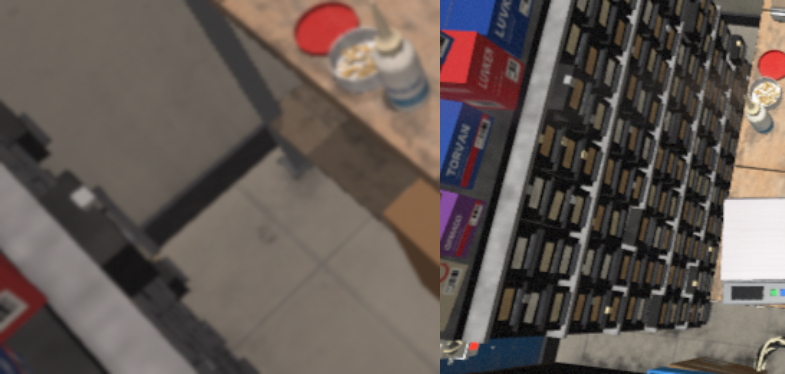

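The shelf beam triangulates to y≈0.65, z≈0.25. With the present lean direction the wrist would hit it, so I'll turn the carton about 45° so that the wrist swings towards the robot.

```bash
python3 - <<'E'
from h import *
p,M,s=cur()
for y in (25,35,45,55,60): print(y,row(p,M,p+[0.003,0,0.005],pose(p,43,y)[1]))
E
```

```text
25 [-0.0132  0.0096 -0.0105 -0.0607 -0.0006 -0.0619]
35 [-0.0132  0.0096 -0.0105 -0.1175 -0.0008 -0.1228]
45 [-0.0132  0.0096 -0.0105 -0.1743 -0.001  -0.1838]
55 [-0.0132  0.0096 -0.0105 -0.2311 -0.0012 -0.2448]
60 [-0.0132  0.0096 -0.0105 -0.2595 -0.0013 -0.2753]
```

```bash
python3 -m pendant '[[1,-0.01,0.01,-0.01,-0.06,0,-0.062],[1,-0.013,0.01,-0.01,-0.1175,-0.001,-0.123],[1,-0.013,0.01,-0.01,-0.174,-0.001,-0.184],[1,-0.013,0.01,-0.01,-0.231,-0.001,-0.245],[1,-0.013,0.01,-0.01,-0.26,-0.001,-0.275],[1,-0.013,0.01,-0.01,-0.26,-0.001,-0.275],[1,-0.013,0.01,-0.01,-0.26,-0.001,-0.275]]'; python3 - <<'E'
from h import *
p,M,s=cur(); print(s["joint_positions"],s["ft_force"],np.degrees(np.arccos(-M[2,2])),np.degrees(np.arctan2(M[1,1],M[0,1])))
E
```

```text
time: 8.52
ee_pos: [0.444, 0.1935, 0.2536]
eef_rot: [0.244, 0.897, -0.096, 0.357]
ft_force: [0.8, 0.4, -0.3]
width: 0.0554
grip_force: 35.0
[ 0.4102 -0.2193 -1.271   2.0714  0.6163  1.0757 -0.1125] [ 0.8035  0.443  -0.317 ] 43.35966459442436 59.62027407763287
```

```bash
python3 - <<'E'
from h import *
p,M,s=cur()
G0=R.from_quat([0.568,0.737,-0.222,0.291]).as_matrix(); print(np.degrees(np.arctan2(G0[1,1],G0[0,1])),G0[2])
N=R.from_euler('z',60-np.degrees(np.arctan2(G0[1,1],G0[0,1])),degrees=True).as_matrix()@G0
for q in ((.426,.27,.2),(.408,.333,.15),(.408,.333,.1),(.408,.333,.071)): print(row(p,M,np.array(q),N))
E
```

```text
14.833167299247096 [-0.6813  0.0033 -0.732 ]
[ 0.2542  0.1893  0.006  -0.0029  0.0035 -0.0017]
[ 0.4836  0.3399  0.0189 -0.0029  0.0035 -0.0017]
[ 0.598   0.3397  0.1401 -0.0029  0.0035 -0.0017]
[ 0.6644  0.3395  0.2103 -0.0029  0.0035 -0.0017]
```

```bash
python3 -m pendant '[[1,0.13,0.1,0,-0.001,0.002,-0.001],[1,0.254,0.19,0.006,-0.003,0.0035,-0.002],[1,0.37,0.27,0.01,-0.003,0.0035,-0.002],[1,0.4836,0.34,0.019,-0.003,0.0035,-0.002],[1,0.54,0.34,0.08,-0.003,0.0035,-0.002],[1,0.598,0.34,0.14,-0.003,0.0035,-0.002],[1,0.598,0.34,0.14,-0.003,0.0035,-0.002]]'; python3 - <<'E'
from h import *
from bench import optics
p,M,s=cur(); print(s["joint_positions"],s["ft_force"])
G0=R.from_quat([0.568,0.737,-0.222,0.291]).as_matrix()
N=R.from_euler('z',45.17,degrees=True).as_matrix()@G0
for z in (.08,.072,.070,.0685,.067,.065): print(z,row(p,M,np.array([.408,.333,z]),N))
im=[optics.camera(n)["pixels"][:,:,::-1] for n in("top","scene")]
a=cv2.resize(im[0][150:290,120:344],(640,400),interpolation=cv2.INTER_CUBIC);b=cv2.resize(im[1][220:390,160:432],(640,400),interpolation=cv2.INTER_CUBIC)
cv2.imwrite("pics/pl.png",cv2.resize(np.vstack([a,b]),(480,600)))
E
```

```text
time: 9.4
ee_pos: [0.4058, 0.3354, 0.0973]
eef_rot: [0.239, 0.901, -0.093, 0.351]
ft_force: [0.3, 1.0, -0.3]
width: 0.0554
grip_force: 35.0
[-0.2703  0.6122 -1.1363  1.9756  1.224   1.5264 -0.8613] [ 0.3348  0.9547 -0.3338]
0.08 [ 0.0314 -0.0034  0.0495  0.0003 -0.0035  0.0023]
0.072 [ 0.0494 -0.0034  0.0692  0.0003 -0.0035  0.0023]
0.07 [ 0.0539 -0.0034  0.0741  0.0003 -0.0035  0.0023]
0.0685 [ 0.0573 -0.0034  0.0778  0.0003 -0.0035  0.0023]
0.067 [ 0.0607 -0.0034  0.0814  0.0003 -0.0035  0.0023]
0.065 [ 0.0652 -0.0034  0.0864  0.0003 -0.0035  0.0023]
```

View pics/pl.png

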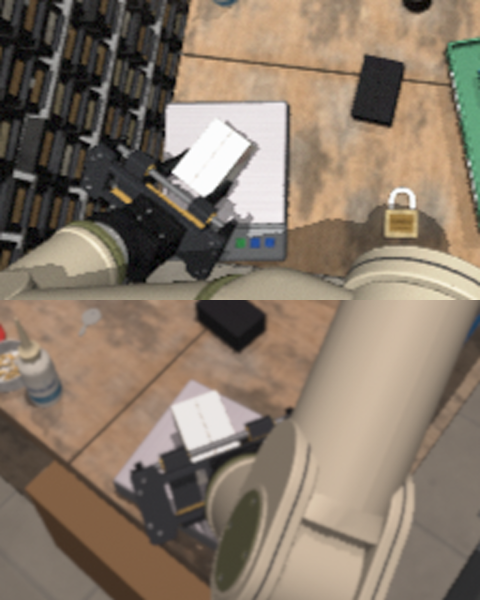

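The top view shows the carton above the plate, with its visible top centred at about (215,157) and the plate centre at about (226,165). That fits once its height is allowed for. Lowering now.

```bash
python3 -m pendant '[[1,0.03,-0.003,0.05,0,-0.0035,0.002],[1,0.042,-0.003,0.06,0,-0.0035,0.002],[1,0.05,-0.003,0.07,0,-0.0035,0.002],[1,0.054,-0.003,0.074,0,-0.0035,0.002],[1,0.057,-0.003,0.078,0,-0.0035,0.002],[1,0.057,-0.003,0.078,0,-0.0035,0.002],[1,0.057,-0.003,0.078,0,-0.0035,0.002]]'
```

```text
time: 10.38
ee_pos: [0.4086, 0.3341, 0.0708]
eef_rot: [0.241, 0.899, -0.091, 0.355]
ft_force: [-0.0, -0.4, -0.6]
width: 0.0554
grip_force: 35.0
```

```bash
python3 -m pendant '[[1,0.0023,0,0.0025,0,0,0],[1,0.0045,0,0.005,0,0,0],[1,0.0057,0,0.0062,0,0,0],[1,0.0068,0,0.0075,0,0,0],[1,0.0068,0,0.0075,0,0,0]]'
```

```text
time: 11.0
ee_pos: [0.4086, 0.334, 0.0677]
eef_rot: [0.241, 0.899, -0.091, 0.355]
ft_force: [0.0, -0.8, -0.5]
width: 0.0554
grip_force: 35.0
```

```bash
python3 -m pendant '[[1,0.0011,0,0.0012,0,0,0],[1,0.0023,0,0.0025,0,0,0],[1,0.0023,0,0.0025,0,0,0]]'; python3 -m pendant '[[1,0.0011,0,0.0012,0,0,0],[1,0.0023,0,0.0025,0,0,0],[1,0.0023,0,0.0025,0,0,0]]'
```

```text
time: 11.38
ee_pos: [0.4086, 0.334, 0.0676]
eef_rot: [0.241, 0.898, -0.092, 0.356]
ft_force: [-3.8, -1.3, 8.6]
width: 0.0553
grip_force: 35.0
time: 11.75
ee_pos: [0.4087, 0.334, 0.0675]
eef_rot: [0.241, 0.898, -0.092, 0.357]
ft_force: [-8.0, -3.5, 18.1]
width: 0.0554
grip_force: 35.0
```

The carton touched at TCP z = 0.0675 m, as expected. I'll ease off the pressure, open, then retreat along the fingers.

```bash
python3 -m pendant '[[1,-0.0034,0,-0.0037,0,0,0],[1,-0.0034,0,-0.0037,0,0,0],[0.2,-0.0034,0,-0.0037,0,0,0],[-0.2,-0.0034,0,-0.0037,0,0,0],[-1,-0.0034,0,-0.0037,0,0,0],[-1,-0.0034,0,-0.0037,0,0,0],[-1,-0.0034,0,-0.0037,0,0,0],[-1,-0.0034,0,-0.0037,0,0,0]]' 10
```

```text
time: 12.75
ee_pos: [0.4087, 0.3339, 0.067]
eef_rot: [0.241, 0.899, -0.091, 0.355]
ft_force: [-0.8, -0.2, -0.5]
width: 0.0845
grip_force: 0.0
```

```bash
python3 -m pendant '[[-1,0,0,-0.05,0,0,0],[-1,0,0,-0.12,0,0,0],[-1,0,0,-0.22,0,0,0],[-1,0,0,-0.32,0,0,0],[-1,-0.1,0,-0.42,0,0,0],[-1,-0.22,0,-0.5,0,0,0],[-1,-0.22,0,-0.5,0,0,0]]'; python3 - <<'E'
from h import *
from bench import optics
p,M,s=cur(); print(s["joint_positions"],s["ft_force"])
im=[optics.camera(n)["pixels"][:,:,::-1] for n in("top","scene")]
a=cv2.resize(im[0][140:280,170:394],(640,400),interpolation=cv2.INTER_CUBIC);b=cv2.resize(im[1][120:390,140:572],(640,400),interpolation=cv2.INTER_CUBIC)
cv2.imwrite("pics/fin.png",cv2.resize(np.vstack([a,b]),(480,600)))
E
```

```text
time: 13.62
ee_pos: [0.3606, 0.3615, 0.2255]
eef_rot: [0.241, 0.898, -0.089, 0.357]
ft_force: [-0.5, -0.5, -0.3]
width: 0.0868
grip_force: 0.0
[-0.239   0.4355 -1.2931  1.8659  1.045   1.667  -0.7293] [-0.5173 -0.4861 -0.3441]
```

View pics/fin.png

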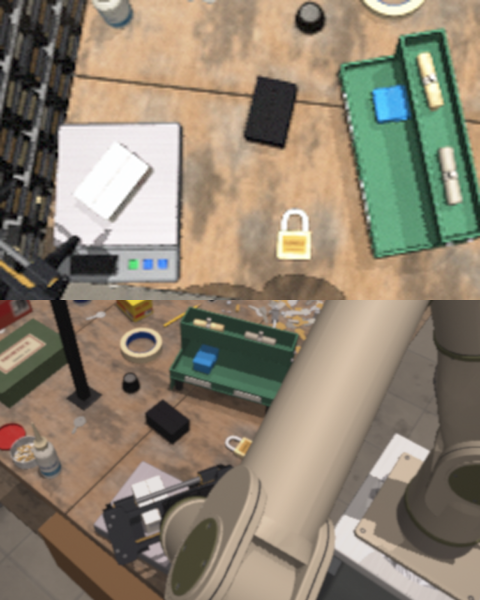

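The carton lies flat with its top centre at about (114,182), against the plate centre at about (119,184). The difference is parallax from its height. The blue case, padlock and glue look where they were, and the gripper is clear.

```bash
python3 -c "
from bench import r; print(r.close_job())"
```

```text
the job is handed in; nothing more can be done
None
```

The white carton was tipped over the lip, drawn out of the rack and set down flat in the middle of the scale's plate, then released with the gripper clear. The job was handed in at about 13.7 s; the blue case, padlock and glue bottle looked undisturbed in the last pictures, and no verdict was returned.

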